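Sort the empty spice tins out of the slanted rack by weight

TASK

The three closed steel tins in the slanted wooden rack look the same, but some are empty: tell by their weight which. Stand every empty tin upright, lid up, inside the low wooden refill tray, and leave every full tin fully seated in the rack pocket it came from. Set the tins down rather than dropping them, and leave everything else where it is.

Things in the scene. Friction and masses are not known exactly. Their poses are not given: they have to be found in the camera images.
- tin_1_mid (a point): centre (half-way up, on the axis) of one of three look-alike closed steel tins, 54 mm diameter, 90 mm tall, flat lid; z along its axis towards the lid. It starts in a pocket of the rack, leaning 30 degrees. The tins look the same: a full one weighs 0.38 kg, an empty one 0.09 kg (within 15 %)
- tin_2_mid (a point): centre (half-way up, on the axis) of one of three look-alike closed steel tins, 54 mm diameter, 90 mm tall, flat lid; z along its axis towards the lid. It starts in a pocket of the rack, leaning 30 degrees. The tins look the same: a full one weighs 0.38 kg, an empty one 0.09 kg (within 15 %)
- tin_3_mid (a point): centre (half-way up, on the axis) of one of three look-alike closed steel tins, 54 mm diameter, 90 mm tall, flat lid; z along its axis towards the lid. It starts in a pocket of the rack, leaning 30 degrees. The tins look the same: a full one weighs 0.38 kg, an empty one 0.09 kg (within 15 %)
- rack: fixed wooden spice rack, about 150 x 344 mm, 193 mm high; origin at table level under the middle pocket, x away from its open front, y along its row of three pockets (105 mm apart, the middle one at y = 0). The pockets lean 30 degrees: the lids point up and towards the open front (-x)
- rack_pocket (a point): middle of the middle pocket's floor. Each pocket is 62 x 62 mm inside, with a front wall 45 mm, a back wall 20 mm and side walls 20 mm high, measured along the tin; a tin comes free once drawn 45 mm along its own axis
- rack_board (a point): middle of the lower front edge of the shelf board over the rear of the rack, 177 mm above the table. A gripper coming straight down on a tin hits this board, so it must lean with the tin; in line with the tin's axis, the edge is 63 mm off that axis
- tray: fixed low open wooden refill tray, 120 x 232 mm outside, rim 17 mm high, walls and floor 5 mm thick; origin at the centre of its underside, y along its long side
- salt: bystander: push-button salt dispenser, clear acrylic, 62 x 62 x 114 mm, origin at its underside's centre
- mug: bystander: white mug, 76 mm wide, 88 mm high, handle at +y, origin at its underside's centre
- mill: bystander: dark wooden pepper mill, 52 mm wide, 135 mm high, standing by the rack's +y end, origin at its underside's centre
- bowl: bystander: small white bowl, 84 mm wide, 36 mm high, on the rack's shelf board, origin at its underside's centre
- spoon_rest: bystander: flat ceramic spoon rest, 90 mm wide, 16 mm high, beside the tray's -y end, origin at its underside's centre
There are look-alikes about, which are no part of the job. Leave any green or yellow look-alike of the part that bears tin_1_mid alone.

How it is judged:
By the outcome, as a careful person would: the job done as asked, in the order asked, and still so for the second after the job is handed in, with the robot touching nothing.
It also fails if it takes over 58 s, if anything falls off the work surface, if the arm or the gripper's body presses on something with over 40 N, if the wrist force passes 120 N, or if a joint passes its speed limit or range.

ROBOT

A 6-joint arm with a two-finger parallel gripper is mounted at the origin on the work surface. World frame = base frame: x ahead of the robot, y to its left, z up, the work surface at z = 0. Lengths are in m, angles in degrees, forces in N, time in s.
With the tool pointing down it reaches from about 0.375 to 0.75 m from the base axis. Payload 9 kg.
Tool frame: the origin (TCP) lies where the fingers leave the gripper's body, on its centre line; the fingertips stand 73 mm ahead of it and the grasp point (between the pads) lies 54 mm ahead of it (robot.tip_reach is the distance from the TCP to the fingertips, in m); z points along the fingers, y is the direction in which the jaws open and shut (so a half turn about z gives the same grasp; the last joint's range is limited). The gripper opens to 85 mm and grips with 20 to 120 N. Pads are 22 mm wide; open, the fingers measure 114 mm over their backs; the gripper's body (76 mm by 85 mm) begins 54 mm behind the grasp point. The pads swing forward as they close: fully open they stand 13 mm farther back than shut.
Start: joints at [-82.947, 5.964, 5.575, 89.605, 0, 77.527], TCP at [0.201, -0.566, 0.304] pointing down, gripper open.
Joint ranges: [-171.21, 171.21], [-48.23, 106.86], [-62.78, 66.21], [-105.2, 120.99], [-86.42, 89.51], [-180, 180]. Speed limits (degrees/s): [127.2, 127.2, 147.25, 180, 180, 180].

INTERFACE

Orientations are given as [roll, pitch, yaw] about the fixed x, y, z axes, in that order (R = Rz(yaw) Ry(pitch) Rx(roll)).
In Python, from plant import robot gives the robot as it stands. Calls block until the motion is done:
- robot.move_pose(position, orientation): joint-space move of the TCP to a pose.
- robot.line_to(position, vel=0.15, rotation=None, guard=None): straight line of the TCP; rotation=None keeps the orientation; vel is the mean speed in m/s. With guard (N) it stops when the force on the tool has changed by that much, and returns True; else False.
- robot.goto_joints(angles): joint-space move.
- robot.set_gripper(opening): finger opening in m; the grip force is fixed at half the most; returns when the fingers have stopped.
- robot.pause(seconds).
- robot.ik(position, orientation): joint angles nearest the present ones, or None.
- robot.observe(): the state.
- robot.grab_frame(name): name is "side" or "top" or "wrist"; returns the picture (420x560x3 uint8, blue, green, red); there is no depth.
- robot.get_calibration(name): a dict with "vertical_fov" (degrees; the focal length in pixels is half the picture's height over the tangent of half this angle, whatever the lens; pixels are square), "cx", "cy" (the principal point, pixels), "k1" (the pictures are not rectified: a ray, as slopes to the right and down, at radius r is drawn at 1 + k1 r^2 times it, then the intrinsics apply), "rvec" (rotation vector, rad) and "tvec" (3), from world to camera coordinates, as OpenCV has them. Camera axes: x right, y down, z forward; pixel columns grow to the right and rows downward; lengths in m; the calibration is good to about 2 mm. A picture is of the moment at which its call begins: read the wrist's pose just before it. get_calibration takes no time and is no camera call; for the wrist camera it gives the pose at the moment of the call.
A pose or a line that the arm cannot do raises robot.IKError and nothing moves.
- robot.job_done(): hands the job in, once; it reports no verdict.
The state is a dict: "time": time; "q": joint angles; "qvel": joint speeds; "joint_torque": joint torques, N m; "tool_pos": TCP position; "tcp_rot": TCP orientation; "ft_force": force on the tool from outside, world axes, zero at the start; "torque": the same for the moment, N m; "gripper_width": finger opening in m.
Only numpy, scipy, OpenCV 4.12 (cv2) and the standard library are available. Lean on these libraries where they do the work, as an engineer would, in place of code of your own. Each camera call takes 0.05 s, during which the arm holds its last target. There are 200 camera calls.

## Working session

There is one attempt and no reset: what is moved stays moved. The work goes in short steps, each a Python script; the robot and the scene stay as the last script left them, time stands still between calls to the robot, and variables do not carry over. Pictures are saved under pics/ and viewed, about 8 in all and at most 12, crops included, and the job is handed in when it is done.

```bash
ls; mkdir -p pics; python3 - <<'E'
from plant import robot
import cv2,json
for n in("side","top"):
    im=robot.grab_frame(n); cv2.imwrite(f"pics/{n}0.png",cv2.resize(im,(800,600),interpolation=cv2.INTER_CUBIC)); cv2.imwrite(f"{n}0raw.png",im)
    print(n,robot.get_calibration(n))
print(robot.observe())
E
```

```text
pics
side {'vertical_fov': 46.3125134351644, 'cx': 273.41312164222836, 'cy': 214.2233208645118, 'k1': -0.15215652894497383, 'rvec': array([ 0.6809813 , -2.50786107,  1.24697754]), 'tvec': array([0.54468238, 0.28577842, 1.15532693])}
top {'vertical_fov': 48.82576754597688, 'cx': 282.15452564920895, 'cy': 211.42434622104972, 'k1': -0.04651215188900542, 'rvec': array([ 2.17564039, -2.20794521,  0.0485578 ]), 'tvec': array([0.00797674, 0.60765465, 1.68370226])}
{'time': 0.1, 'q': array([-8.29472474e+01,  5.99519096e+00,  5.53104435e+00,  8.96059228e+01,
       -1.00841325e-05,  7.75257848e+01]), 'qvel': array([-0.08170782, -0.03519965,  0.0585134 ,  0.08419664,  0.06167249,
        0.05306607]), 'joint_torque': array([ 7.65017088e-03, -5.58204818e+01,  5.04721463e+01,  1.31417869e-02,
       -1.40990091e-04,  2.73953515e-05]), 'tool_pos': array([ 0.20052194, -0.56526282,  0.30319558]), 'tcp_rot': array([-1.79931583e+02, -1.51251601e-02,  1.95269587e+01]), 'ft_force': array([-0.37795918, -0.26884356, -0.53301497]), 'torque': array([-0.02861426,  0.04564097, -0.04742631]), 'gripper_width': 0.08562474534687105}
```

View pics/side0.png

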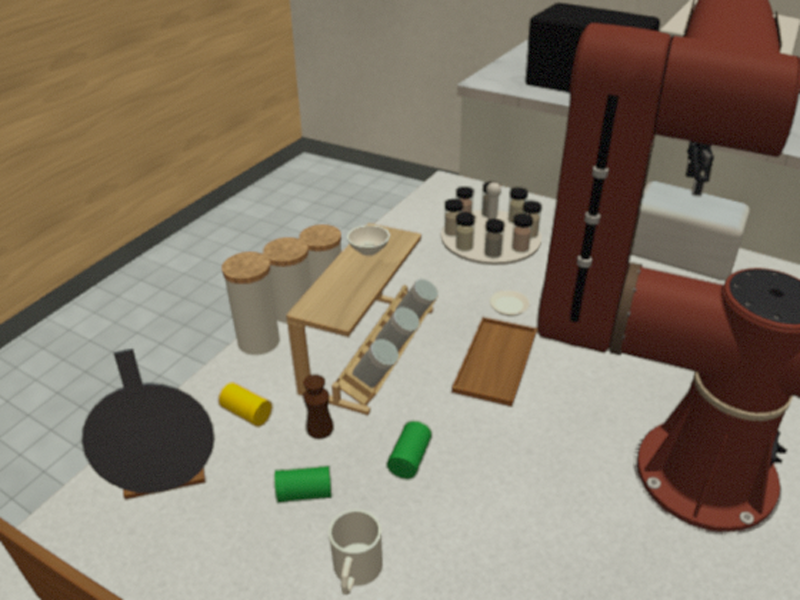

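View pics/top0.png

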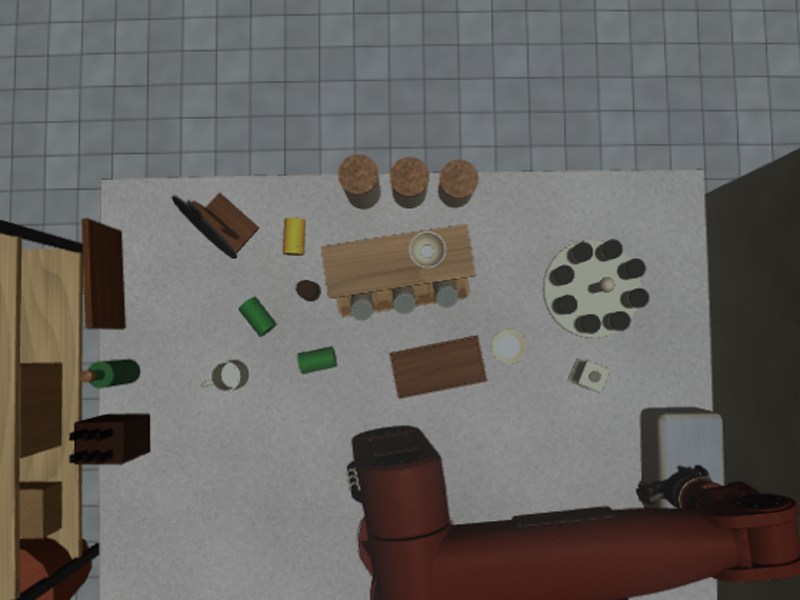

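```bash
python3 - <<'E'
import cv2
a=cv2.imread("side0raw.png")[150:300,190:390]; b=cv2.imread("top0raw.png")[148:283,210:375]
cv2.imwrite("pics/sc.png",cv2.resize(a,None,fx=4,fy=4,interpolation=cv2.INTER_CUBIC))
cv2.imwrite("pics/tc.png",cv2.resize(b,None,fx=4.4,fy=4.4,interpolation=cv2.INTER_CUBIC))
E
```

```text
(no output)
```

View pics/sc.png

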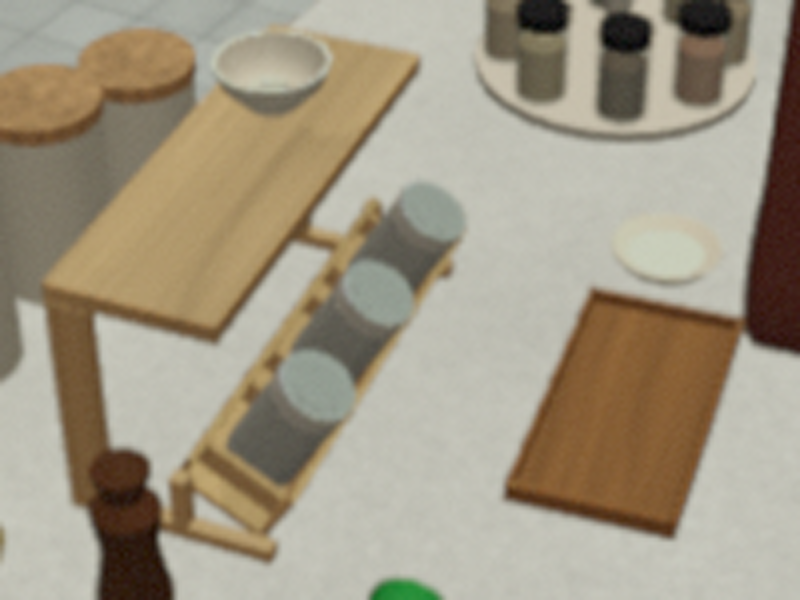

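View pics/tc.png

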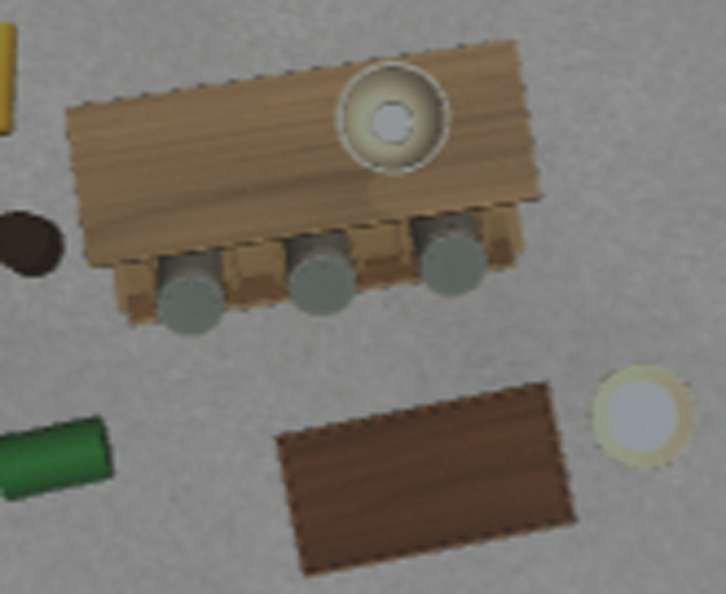

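```bash
cat > cam.py <<'E'
import numpy as np, cv2
from scipy.optimize import least_squares
def project(c,P):
    R=cv2.Rodrigues(np.array(c["rvec"]))[0]; p=np.atleast_2d(P)@R.T+np.array(c["tvec"])
    s=p[:,:2]/p[:,2:]; s=s*(1+c["k1"]*(s**2).sum(1,keepdims=True))
    return s*210/np.tan(np.radians(c["vertical_fov"]/2))+[c["cx"],c["cy"]]
def tri(obs):  # [(cal,px)]
    f=lambda P:np.concatenate([project(c,P)[0]-u for c,u in obs])
    r=least_squares(f,[.6,0,.1]); return r.x,np.abs(r.fun).max()
def onz(c,u,z):
    r=least_squares(lambda P:project(c,[*P,z])[0]-u,[.6,0]); return np.array([*r.x,z])
E
python3 - <<'E'
from plant import robot
from cam import *
np.set_printoptions(precision=4,suppress=True)
S,T=robot.get_calibration("side"),robot.get_calibration("top")
s=lambda u:(np.array(u)+.5)/4-.5+[190,150]; t=lambda u:(np.array(u)+.5)/4.4-.5+[210,148]
L=[]
for n,a,b in[("A",(317,388),(192,305)),("B",(376,294),(322,285)),("C",(432,212),(453,263)),
 ("trFL",(593,290),(547,382)),]:
    pass
for n,a,b in[("A",(317,388),(192,305)),("B",(376,294),(322,285)),("C",(432,212),(453,263)),
 ("brd+y",(217,331),(88,267)),("brd-y",(418,57),(540,199)),("brdrear+y",(46,287),(66,107)),
 ("tr far-y",(593,290),(547,382)),("tr near-y",(742,322),(577,522)),("tr near+y",(672,527),(304,575)),("tr far+y",(507,488),(277,436))]:
    print(n,*tri([(S,s(a)),(T,t(b))]))
for u in[(547,382),(577,522),(304,575),(277,436)]: print("tray top-only",onz(T,t(u),.017))
for u in[(593,290),(742,322),(672,527),(507,488)]: print("tray side-only",onz(S,s(u),.017))
for u in[(88,267),(540,199),(66,107),(517,41)]: print("board top-only",onz(T,t(u),.193))
E
```

```text
A [0.5863 0.0999 0.1021] 0.20572924531865056
B [ 0.601  -0.0031  0.1041] 0.36513008721126994
C [ 0.6157 -0.1078  0.1032] 0.010688014323847028
brd+y [0.6114 0.171  0.1897] 0.07237754037615218
brd-y [ 0.6593 -0.1679  0.1899] 0.4902425854934336
brdrear+y [0.7316 0.1861 0.1879] 0.4154187894392294
tr far-y [ 0.52   -0.19    0.0123] 0.13826212457544784
tr near-y [ 0.4051 -0.2121  0.0105] 0.3907410666496389
tr near+y [0.3644 0.0158 0.0113] 0.34987005476011745
tr far+y [0.4783 0.0359 0.0106] 0.14959027239618194
tray top-only [ 0.5205 -0.1893  0.017 ]
tray top-only [ 0.4041 -0.2119  0.017 ]
tray top-only [0.3637 0.0151 0.017 ]
tray top-only [0.479  0.0359 0.017 ]
tray side-only [ 0.5173 -0.1845  0.017 ]
tray side-only [ 0.4036 -0.2036  0.017 ]
tray side-only [0.3632 0.0217 0.017 ]
tray side-only [0.4751 0.0418 0.017 ]
board top-only [0.6115 0.1708 0.193 ]
board top-only [ 0.6574 -0.1684  0.193 ]
board top-only [0.7323 0.1864 0.193 ]
board top-only [ 0.7769 -0.1536  0.193 ]
```

```bash
cat > geo.py <<'E'
import numpy as np
from scipy.spatial.transform import Rotation as Ro
def rpy(z,y):
    z=np.array(z)/np.linalg.norm(z); y=np.array(y)-np.dot(y,z)*z; y/=np.linalg.norm(y)
    return Ro.from_matrix(np.c_[np.cross(y,z),y,z]).as_euler('xyz',degrees=True)
YAW=np.radians(7.8); ex=np.array([np.cos(YAW),np.sin(YAW),0]); ey=np.array([-np.sin(YAW),np.cos(YAW),0])
up=np.array([0,0,1.]); ax=-.5*ex+np.sqrt(.75)*up   # tin axis towards lid
def tilt(s): return rpy(-ax,s*ey)
E
python3 - <<'E'
from plant import robot
from geo import *
from cam import *
np.set_printoptions(precision=4,suppress=True)
L={'A':[.586,.0999,.1075],'B':[.601,-.0035,.1075],'C':[.6155,-.108,.1075]}
for s in(1,-1):
    print("sign",s)
    for k,l in L.items():
        for h in(.024,.09,.2): print(k,h,robot.ik(np.array(l)+ax*h,tilt(s)))
    ty=np.radians(10.2)
    for ang in(0,90):
        y=[-np.sin(ty+np.radians(ang)),np.cos(ty+np.radians(ang)),0]
        for o in(-.07,.07): 
            p=np.array([.4418,-.0876,.12])+o*np.array([-np.sin(ty),np.cos(ty),0]); print("place",ang,o,robot.ik(p,rpy([0,0,-1],np.array(y)*s)),robot.ik(p+[0,0,.1],rpy([0,0,-1],np.array(y)*s)))
E
```

```text
sign 1
A 0.024 [ -5.9197 -26.5926 -46.9325  40.3731   6.8105 -11.9382]
A 0.09 [ -6.9986 -36.8687 -47.7908  49.9077   7.3373 -12.887 ]
A 0.2 None
B 0.024 [-18.33   -24.0255 -44.8279  41.798   12.7211 -23.017 ]
B 0.09 [-20.2866 -33.8265 -45.5708  51.2632  13.6154 -24.8042]
B 0.2 [-24.2854 -45.771  -42.8323  66.8725  15.4021 -28.4997]
C 0.024 [-29.2281 -16.7043 -38.8237  43.1346  17.5239 -33.1551]
C 0.09 [-31.7069 -25.4571 -39.4258  52.0205  18.5472 -35.5295]
C 0.2 [-36.6001 -36.1983 -36.7298  67.0524  20.477  -40.3005]
place 0 -0.07 [-34.6623 -12.4607 -31.4457  71.0149   0.     -44.8623] [-34.6623 -15.2807 -23.3353  81.9454   0.     -44.8623]
place 0 0.07 [-20.0438 -22.6442 -39.7058  72.9385   0.     -30.2438] [-20.0438 -24.9916 -31.0067  83.9849   0.     -30.2438]
place 90 -0.07 [ -34.6623  -12.4607  -31.4457   71.0149    0.     -134.8623] [ -34.6623  -15.2807  -23.3353   81.9454    0.     -134.8623]
place 90 0.07 [ -20.0438  -22.6442  -39.7058   72.9385    0.     -120.2438] [ -20.0438  -24.9916  -31.0067   83.9849    0.     -120.2438]
sign -1
A 0.024 [ -5.9197 -26.5926 -46.9325  40.3
[... 278 characters left out ...]
1.5003]
C 0.024 [-29.2281 -16.7043 -38.8237  43.1346  17.5239 146.8449]
C 0.09 [-31.7069 -25.4571 -39.4258  52.0205  18.5472 144.4705]
C 0.2 [-36.6001 -36.1983 -36.7298  67.0524  20.477  139.6995]
place 0 -0.07 [-34.6623 -12.4607 -31.4457  71.0149   0.     135.1377] [-34.6623 -15.2807 -23.3353  81.9454   0.     135.1377]
place 0 0.07 [-20.0438 -22.6442 -39.7058  72.9385   0.     149.7562] [-20.0438 -24.9916 -31.0067  83.9849   0.     149.7562]
place 90 -0.07 [-34.6623 -12.4607 -31.4457  71.0149  -0.      45.1377] [-34.6623 -15.2807 -23.3353  81.9454  -0.      45.1377]
place 90 0.07 [-20.0438 -22.6442 -39.7058  72.9385   0.      59.7562] [-20.0438 -24.9916 -31.0067  83.9849   0.      59.7562]
```

```bash
python3 - <<'E'
from plant import robot
from geo import *
import cv2
robot.move_pose(np.array([.601,-.0035,.1075])+ax*.19-.01*ex,tilt(1))
c=robot.get_calibration("wrist"); o=robot.observe(); im=robot.grab_frame("wrist")
cv2.imwrite("w1raw.png",im); cv2.imwrite("pics/w1.png",cv2.resize(im,(800,600),interpolation=cv2.INTER_CUBIC))
import pickle; pickle.dump(c,open("w1cal.pkl","wb")); print(c,o["time"],o["tool_pos"],o["tcp_rot"],o["ft_force"])
E
```

```text
{'vertical_fov': 62.26419453515564, 'cx': 279.19477733221316, 'cy': 213.7189801040087, 'k1': -0.037416793804038534, 'rvec': array([-1.6385721 , -1.8771285 , -0.80374463]), 'tvec': array([ 0.0862639 , -0.48683876, -0.07833398])} 2.3833 [ 0.49707107 -0.01825016  0.27221152] [ 179.99611613   29.99908527 -172.27393532] [-0.50083748 -1.33466766  0.10582451]
```

View pics/w1.png

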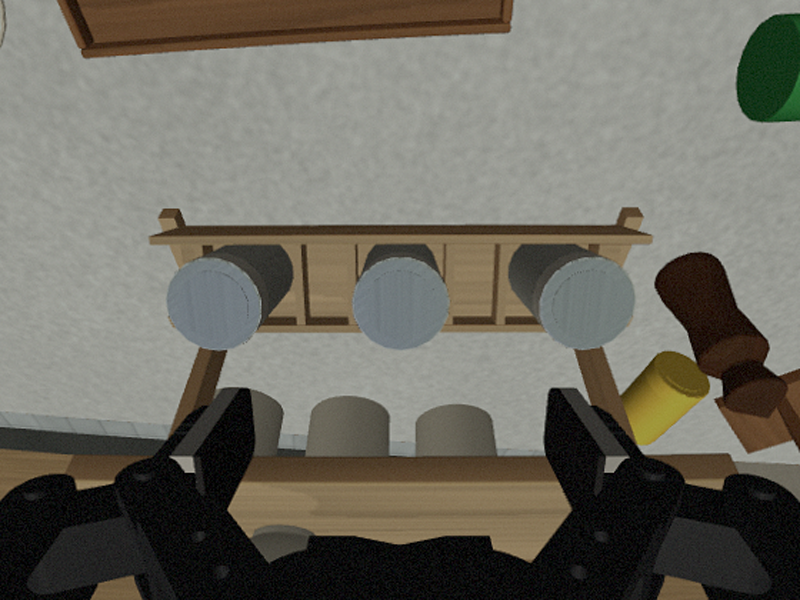

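```bash
python3 - <<'E'
from plant import robot
from cam import *
import pickle
np.set_printoptions(precision=4,suppress=True)
W=pickle.load(open("w1cal.pkl","rb")); T=robot.get_calibration("top"); S=robot.get_calibration("side")
w=lambda u:(np.array(u)+.5)*.7-.5; t=lambda u:(np.array(u)+.5)/4.4-.5+[210,148]; s=lambda u:(np.array(u)+.5)/4-.5+[190,150]
wo=[w(u) for u in[(587,303),(401,302.5),(214,303)]]; to=[t(u) for u in[(192,305),(322,285),(453,263)]]; so=[s(u) for u in[(317,388),(376,294),(432,212)]]
def lids(p): 
    e=np.array([-np.sin(p[3]),np.cos(p[3]),0]); return np.array([p[:3]+k*.105*e for k in(1,0,-1)])
for name,sets in[("W",[(W,wo)]),("W+T",[(W,wo),(T,to)]),("T+S",[(T,to),(S,so)])]:
    f=lambda p:np.concatenate([(project(c,lids(p))-o).ravel() for c,o in sets])
    r=least_squares(f,[.6,0,.107,.13]); print(name,r.x,np.degrees(r.x[3]),np.abs(r.fun).max())
for u in[(85,54),(510,28)]: print("tray far corners",onz(W,w(u),.0085))
E
```

```text
W [ 0.599  -0.0044  0.1051  0.135 ] 7.7338882938702085 0.22621604007119345
W+T [ 0.5993 -0.0044  0.1049  0.1359] 7.784435991549161 0.5839564764092415
T+S [ 0.601  -0.0037  0.1031  0.1419] 8.127666386717163 0.45931290566886673
tray far corners [ 0.5228 -0.1937  0.0085]
tray far corners [0.4794 0.0385 0.0085]
```

```bash
sed -i 's/radians(7.8)/radians(7.75)/' geo.py; cat >> geo.py <<'E'
LB=np.array([.5991,-.0044,.105])
lid=lambda k:LB+.105*ey*{'A':1,'B':0,'C':-1}[k]
def F(robot,n=10):
    v=[]
    for _ in range(n): robot.pause(.03); v.append(robot.observe()["ft_force"])
    return np.mean(v,0)
def weigh(robot,k,lift=.05):
    l=lid(k); robot.move_pose(l+ax*.11,tilt(1))
    g=robot.line_to(l+ax*.024,vel=.12,guard=8); robot.pause(.1)
    f0=F(robot); w0=robot.observe()["gripper_width"]; robot.set_gripper(.05); robot.pause(.1); f1=F(robot,3)
    robot.line_to(robot.observe()["tool_pos"]+ax*lift,vel=.1); robot.pause(.15); f2=F(robot); o=robot.observe()
    print(k,"guard",g,"f0",f0,"closed",f1,"lift",f2,"dz",(f2-f0)[2],"w",w0,o["gripper_width"],"pos err",o["tool_pos"]-l-ax*(.024+lift),"t",o["time"])
E
python3 - <<'E'
from plant import robot
from geo import *
np.set_printoptions(precision=3,suppress=True)
weigh(robot,'B')
E
```

```text
B guard False f0 [-0.006  0.024 -0.113] closed [-5.582  0.792  4.769] lift [-0.003 -0.277 -3.767] dz -3.654533103662915 w 0.08514022569368909 0.05325874742172016 pos err [-0.  0.  0.] t 5.9167
```

```bash
cat >> geo.py <<'E'
def reinsert(robot,k):
    l=lid(k); g=robot.line_to(l+ax*.0235,vel=.07,guard=20); f=F(robot,3); o=robot.observe()
    robot.set_gripper(.085); robot.line_to(o["tool_pos"]+ax*.086,vel=.15)
    print("reinsert",k,g,f,o["tool_pos"]-l-ax*.0235,robot.observe()["time"])
E
python3 - <<'E'
from plant import robot
from geo import *
np.set_printoptions(precision=3,suppress=True)
reinsert(robot,'B')
weigh(robot,'C')
E
```

```text
reinsert B True [-7.036  0.086  7.806] [-0.     0.     0.001] 7.8833
C guard False f0 [ 0.226 -0.05   0.201] closed [-4.635  0.81   5.55 ] lift [ 0.114 -0.227 -0.751] dz -0.9525000330771317 w 0.08492455648720391 0.05318172132848809 pos err [0. 0. 0.] t 11.4167
```

```bash
cat >> geo.py <<'E'
ty=np.radians(10.4); tey=np.array([-np.sin(ty),np.cos(ty),0]); TC=np.array([.4416,-.088,0]); down=rpy([0,0,-1],tey)
def place(robot,k,off):
    robot.line_to(lid(k)+ax*.11,vel=.15)
    p=TC+off*tey; robot.move_pose(p+[0,0,.20],down); robot.line_to(p+[0,0,.132],vel=.12); robot.pause(.15)
    f0=F(robot,4); g=robot.line_to(p+[0,0,.112],vel=.025,guard=3); o=robot.observe(); f1=F(robot,3)
    print("place",k,g,"z",o["tool_pos"],f0,f1,o["time"])
    return g
def release(robot):
    p=robot.observe()["tool_pos"]; robot.set_gripper(.085); robot.line_to(p+[0,0,.1],vel=.15); print("t",robot.observe()["time"])
E
python3 - <<'E'
from plant import robot
from geo import *
np.set_printoptions(precision=3,suppress=True)
if place(robot,'C',-.065): release(robot)
E
```

```text
place C True z [ 0.453 -0.152  0.119] [ 0.451 -0.257 -0.907] [0.189 1.027 4.824] 13.9833
t 15.325
```

```bash
python3 - <<'E'
from plant import robot
from geo import *
np.set_printoptions(precision=3,suppress=True)
weigh(robot,'A')
E
```

```text
A guard False f0 [0.05  0.163 0.213] closed [-5.771 -0.08   6.13 ] lift [-0.163  0.12  -0.858] dz -1.0713004383304452 w 0.08484026417688996 0.052804786435097346 pos err [-0.  0.  0.] t 19.4167
```

```bash
python3 - <<'E'
from plant import robot
from geo import *
import cv2
np.set_printoptions(precision=3,suppress=True)
if place(robot,'A',.065): release(robot)
robot.move_pose(LB+ax*.19-.01*ex,tilt(1))
cv2.imwrite("pics/w2.png",cv2.resize(robot.grab_frame("wrist"),(800,600),interpolation=cv2.INTER_CUBIC))
cv2.imwrite("pics/s2.png",cv2.resize(robot.grab_frame("side")[150:300,190:390],(800,600),interpolation=cv2.INTER_CUBIC))
E
```

```text
place A True z [ 0.43  -0.024  0.118] [-0.104 -0.629 -0.689] [-0.456  0.946  5.009] 22.1167
t 23.4583
```

View pics/w2.png

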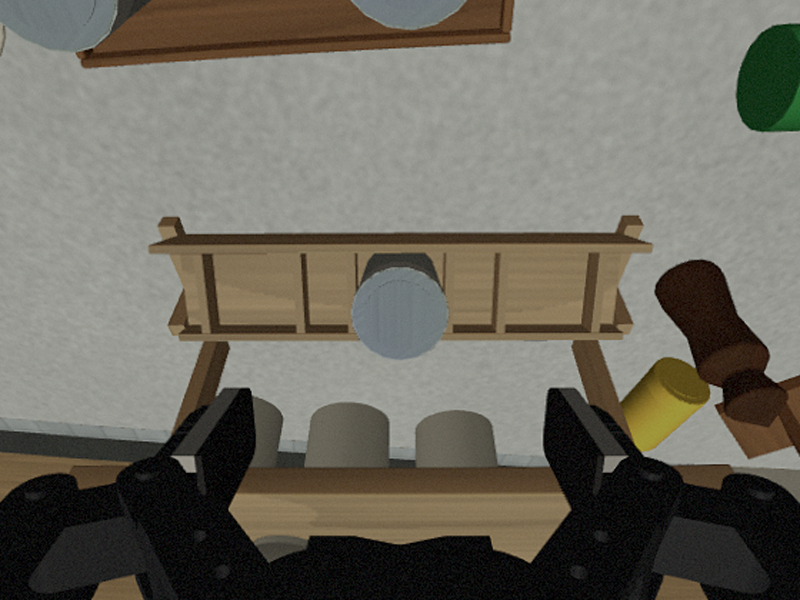

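View pics/s2.png

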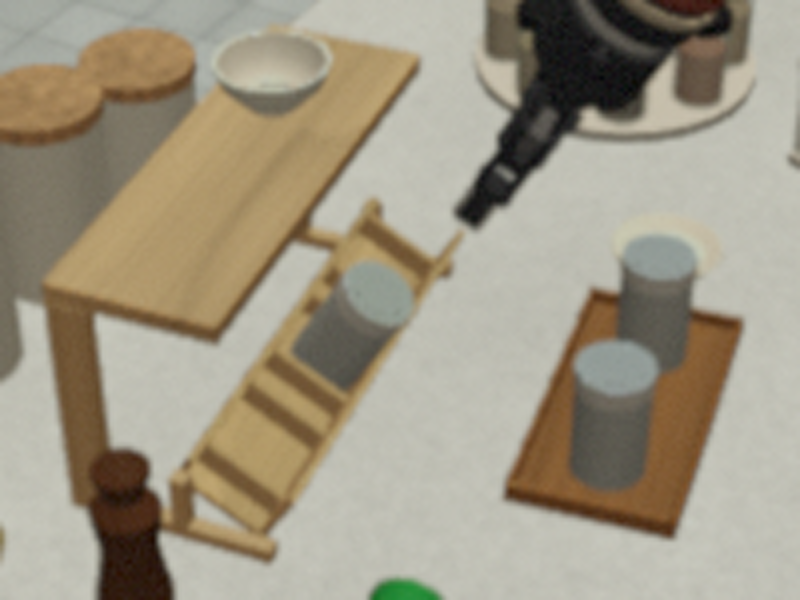

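The side crop shows the two empty tins upright in the tray, with lids at (657,258) and (615,368). The full tin's lid is at (377,295), against (376,294) before. The wrist view puts that lid in the same place relative to the rack. I'll run one sub-pixel seating check and then hand in.

```bash
python3 - <<'E'
from plant import robot
import cv2,numpy as np
a=cv2.imread("side0raw.png",0).astype(np.float32); b=robot.grab_frame("side"); b=cv2.cvtColor(b,cv2.COLOR_BGR2GRAY).astype(np.float32)
# full tin lid lower-right part vs static rack board patch
for n,(y0,y1,x0,x1) in{"tin":(211,239,268,298),"board":(165,230,200,262)}.items():
    t=cv2.resize(a[y0:y1,x0:x1],None,fx=8,fy=8,interpolation=cv2.INTER_CUBIC); s=cv2.resize(b[y0-4:y1+4,x0-4:x1+4],None,fx=8,fy=8,interpolation=cv2.INTER_CUBIC)
    m=cv2.matchTemplate(s,t,cv2.TM_CCOEFF_NORMED); _,v,_,p=cv2.minMaxLoc(m); d=np.array(p)/8-4; print(n,v,d)
    if n=="tin": ok=v>.8 and np.hypot(*d)<.6
o=robot.observe(); print(ok,o["time"],o["ft_force"])
if ok: robot.job_done()
E
```

```text
tin 0.8650162816047668 [0.25 0.  ]
board 0.998339831829071 [0. 0.]
True 24.2083 [-0.23630699 -0.31727506 -0.6719737 ]
the job is handed in; nothing more can be done
```

I weighed all three tins by lifting each one along its own axis. The two end tins were empty and now stand upright in the refill tray, and the middle tin was full and is back in its pocket. The job was handed in at about 24 s of the 58 s allowed.

| Tin | Weight force measured | Result |
|---|---|---|
| Middle | 3.65 N | Full, put back in its own pocket |
| -y end | 0.95 N | Empty, set down in the tray |
| +y end | 1.07 N | Empty, set down in the tray |

- **Tray:** I lowered both empty tins until they touched the tray floor. The tool was then at 0.119 m and 0.118 m (0.119 m expected), and the side view shows both upright with lids up.
- **Full tin:** its lid was within about 0.25 pixel (roughly 0.6 mm) of its starting place in the side view, and the wrist view agreed. On reinsertion, the 20 N force guard stopped the arm about 1 mm short of the target, with the tin pressing on the pocket floor at about 10 N.
- **Disagreements:** the side camera put heights 3–6 mm too low compared with the known tray rim and board heights. I used the wrist and top camera fit instead.
- **Everything else:** the objects in these views looked unmoved. I did not check the salt dispenser and the mug, which were out of view, in a final picture.

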